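Change the disc set on the wheel-refinishing spindle

TASK

Change over the disc set on the upright spindle: first take the worn dark disc off and put it in the yellow scrap tray. Then slip the new set over the spindle post, one at a time from the bottom up: silver flange, blue flap disc, brass spacer, red collar, each lying flat on the one below before the next is fetched. Leave the orange disc where it lies, and let everything go at the end.

Things in the scene. Friction and masses are not known exactly. Their poses are not given: they have to be found in the camera images.
- spindle: Fixed green spindle stand with an upright steel post. Round base 100 mm diameter, 12 mm high; on it a shoulder 44 mm diameter whose flat top is 40 mm above the bench; from it the plain post, 14 mm diameter, rises to 98 mm, its last 9 mm tapering to 6 mm. Origin at the centre of the underside, on the bench; z is up along the post.
- tray: Fixed open yellow plastic scrap tray, 150 x 150 mm outside, 25 mm high, walls 4 mm, floor about 4 mm thick. Origin at the centre of its underside, on the bench; x and y are parallel to its sides, z is up.
- worn_disc: Worn, dark grey flap disc, flaps missing, 54 mm diameter, 14 mm thick, at the start threaded on the spindle post and lying on the shoulder. Through-hole 21 mm diameter on its axis, which is z. Loose, symmetric about its axis; origin at the centre of its underside.
- flange: Plain silver-grey steel backing flange, 48 mm diameter, 14 mm thick, lying flat on the bench. Through-hole 21 mm diameter on its axis, which is z. Loose, symmetric about its axis; origin at the centre of its underside.
- blue_disc: New blue flap disc, 60 mm diameter, 16 mm thick, lying flat on the bench. Through-hole 21 mm diameter on its axis, which is z. Loose, symmetric about its axis; origin at the centre of its underside.
- orange_disc: New orange flap disc of the wrong grit, 60 mm diameter, 16 mm thick, lying flat on the bench; not to be used. Through-hole 21 mm diameter on its axis, which is z. Loose, symmetric about its axis; origin at the centre of its underside.
- spacer: Plain brass spacer ring, 42 mm diameter, 14 mm thick, lying flat on the bench. Through-hole 21 mm diameter on its axis, which is z. Loose, symmetric about its axis; origin at the centre of its underside.
- collar: Red ribbed slip-on collar, 39 mm diameter over the ribs (36 mm body), 22 mm high, standing on the bench with its axis upright; it simply slides over the post, no thread. Through-hole 21 mm diameter on its axis, which is z. Loose, symmetric about its axis; origin at the centre of its underside.
Mind the look-alikes: they are no part of the job. What is meant by the worn_disc is not pink or turquoise, and is the larger of those in its own colour.

How it is judged:
By the outcome, as a careful person would: the job done as asked, in the order asked, and still so for the second after the job is handed in, with the robot touching nothing.
It also fails if it takes over 120 s, if anything falls off the work surface, if the arm or the gripper's body presses on something with over 40 N, if the wrist force passes 120 N, or if a joint passes its speed limit or range.

ROBOT

A 6-joint arm with a two-finger parallel gripper is mounted at the origin on the work surface. World frame = base frame: x ahead of the robot, y to its left, z up, the work surface at z = 0. Lengths are in m, angles in rad, forces in N, time in s.
With the tool pointing down it reaches from about 0.25 to 0.775 m from the base axis. Payload 4 kg.
Tool frame: the origin (TCP) lies on the centre line of the jaws, within the pads' length; the fingertips stand 22 mm ahead of it and the grasp point (between the pads) lies 3 mm ahead of it; z points along the fingers, y is the direction in which the jaws open and shut (so a half turn about z gives the same grasp; the last joint's range is limited). The gripper opens to 94 mm and grips with 3 to 60 N. Pads are 16 mm wide; open, the fingers measure 119 mm over their backs; the gripper's body (75 mm by 177 mm) begins 78 mm behind the grasp point.
Start: joints at [-1.443, 0.087, 1.371, -0, 1.684, -0.103], TCP at [0.126, -0.535, 0.228] pointing down, gripper open.
Joint ranges: [-3.1, 3.1], [-0.76, 2.03], [0.27, 2.55], [-1.08, 4.22], [0.17, 2.65], [-2.57, 2.57]. Speed limits (rad/s): [2.79, 2.79, 3.14, 3.14, 3.14, 3.14].

INTERFACE

Orientations are given as [roll, pitch, yaw] about the fixed x, y, z axes, in that order (R = Rz(yaw) Ry(pitch) Rx(roll)).
In Python, from bench import robot gives the robot as it stands. The module is installed in compiled form; this text tells all that it offers.
- The arm moves only by the shell command python3 -m inch 'ROWS'. ROWS is JSON, a list of rows, each an object with "linear": the shift along the world's x, y, z scaled (see below), a list of three; "twist": the turn about the world's z scaled (see below); "gripper": the opening, from 0 (shut) to 1 (fully open). In form: [{"linear": [x, y, z], "twist": twist, "gripper": gripper}, ...]. A call has 1 to 10 rows; each row is the pose to reach, as a shift and turn from the pose commanded when the call began; what a row does not reach only later rows make up. The controller multiplies each number of a shift by 0.1 m and each number of a turn by 60 degrees. A row lasts 1/12 s, in which the tool goes at most 41.7 mm and 7.16 degrees, less where a joint would pass 70% of its speed; a pose out of reach is approached as far as the arm can. A call with a number of a shift or a turn outside -1 to 1 is refused whole. A call with a gripper value outside its range is refused whole. The fingers move at their own pace and stop on an object; the grip force is fixed at half the most. Time passes only in rows, so rows that repeat a pose let the fingers close. It gives the time, the measured TCP pose, the force and the opening at its end, in the units of the state.
- robot.get_obs(): the state, without advancing time (a new reading comes with each control period).
- robot.snapshot(name): name is "scene" or "top" or "wrist"; returns a dict with "image" (384x512x3 uint8, red, green, blue), "depth" (384x512 float32, m along the optical axis (not along the pixel's ray), 0 where there is no reading), "mtx" (3x3 intrinsics, pixels), "rvec" (rotation vector, rad) and "tvec" (3), from world to camera coordinates, as OpenCV has them; the wrist camera has in their place "hand_eye" (4x4, takes a point from camera to tool coordinates, whose origin is the TCP and whose axes are the flange's). Camera axes: x right, y down, z forward; pixel columns grow to the right and rows downward; lengths in m; the calibration is good to about 2 mm. A picture is of the moment at which its call begins: read the wrist's pose just before it.
- robot.close_job(): hands the job in, once; it reports no verdict.
The state is a dict: "time": time; "joint_positions": joint angles; "qvel": joint speeds; "joint_torque": joint torques, N m; "tool_pos": TCP position; "ee_rot": TCP orientation; "wrist_force": force on the tool from outside, world axes, zero at the start; "wrist_torque": the same for the moment, N m; "width": finger opening in m.
Only numpy, scipy, OpenCV 4.12 (cv2) and the standard library are available. Lean on these libraries where they do the work, as an engineer would, in place of code of your own. Each camera call takes 0.05 s, during which the arm holds its last target.

## Working session

There is one attempt and no reset: what is moved stays moved. The work goes in short steps, Python scripts to look and compute and a shell command to move; the robot and the scene stay as the last step left them, time stands still between calls to the robot, and variables do not carry over. Pictures are saved under pics/ and viewed, and the job is handed in when it is done.

```bash
mkdir -p pics; cat > h.py <<'E'
import numpy as np, cv2
from bench import robot
def snap(name,fn=None):
    s=robot.snapshot(name)
    if fn: cv2.imwrite('pics/'+fn,cv2.cvtColor(s['image'],cv2.COLOR_RGB2BGR))
    return s
def cam(s,o=None):
    if 'rvec' in s:
        R=cv2.Rodrigues(np.array(s['rvec'],float))[0]; t=np.array(s['tvec'],float).ravel()
        return R.T, -R.T@t
    from scipy.spatial.transform import Rotation as Ro
    T=np.eye(4);T[:3,:3]=Ro.from_euler('xyz',o['ee_rot']).as_matrix();T[:3,3]=o['tool_pos']
    T=T@np.array(s['hand_eye']);return T[:3,:3],T[:3,3]
def plane(s,uv,z,o=None):
    R,c=cam(s,o); uv=np.atleast_2d(np.array(uv,float))
    d=np.c_[uv,np.ones(len(uv))]@np.linalg.inv(np.array(s['mtx'])).T@R.T
    return c+d*((z-c[2])/d[:,2])[:,None]
def cloud(s,o=None):
    R,c=cam(s,o); h,w=s['depth'].shape
    u,v=np.meshgrid(np.arange(w),np.arange(h))
    d=np.stack([u,v,np.ones_like(u)],-1)@np.linalg.inv(np.array(s['mtx'])).T
    return (d*s['depth'][...,None])@R.T+c
E
python3 - <<'E'
from h import *
o=robot.get_obs();print(o)
for n in('scene','top','wrist'):
    s=snap(n,n+'0.png');print(n,s['mtx'],cam(s,o))
E
```

```text
{'time': 0.0, 'joint_positions': array([-1.44309607e+00,  8.79431546e-02,  1.37222594e+00, -1.69492109e-05,
        1.68358138e+00, -1.03094085e-01]), 'qvel': array([ 2.10571790e-04, -1.23070970e-03, -4.73165743e-06,  1.93145232e-03,
        1.22275511e-03,  1.58983697e-03]), 'joint_torque': array([-5.73189914e-05, -3.40184712e+01, -3.02421606e+01,  7.17403321e-02,
        3.30432155e-02, -1.83126931e-04]), 'tool_pos': array([ 0.1257436 , -0.53493051,  0.22632496]), 'ee_rot': array([-3.13944456e+00, -2.05308171e-04,  2.30792231e-01]), 'wrist_force': array([ 0.84295868, -0.03634761, -0.14336796]), 'wrist_torque': array([ 0.02332843, -0.01201481,  0.01514143]), 'width': 0.09416103962891775}
scene [[487.22877215   0.         259.01680972]
 [  0.         487.22877215 193.99442344]
 [  0.           0.           1.        ]] (array([[-0.88057283,  0.39025954, -0.26886611],
       [ 0.47375008,  0.73967079, -0.47796233],
       [ 0.01234305, -0.54825598, -0.83621948]]), array([0.8285732 , 0.52022446, 1.00826644]))
top [[356.58339638   0.         254.98275915]
 [  0.         356.58339638 194.1198222 ]
 [  0.           0.           1.        ]] (array([[ 0.0759413 , -0.9751807 ,  0.20797962],
       [-0.997109  , -0.07480689,  0.0133259 ],
       [ 0.00256315, -0.20839033, -0.97804238]]), array([ 0.37345751, -0.01583219,  0.78905257]))
wrist [[268.33171515   0.         250.71199228]
 [  0.         268.33171515 190.49429176]
 [  0.           0.           1.        ]] (array([[ 0.22893757, -0.94599991, -0.22950329],
       [-0.97343978, -0.22287304, -0.05236986],
       [-0.00160821,  0.23539706, -0.97189796]]), array([ 0.19255949, -0.51824353,  0.38335947]))
```

View pics/scene0.png

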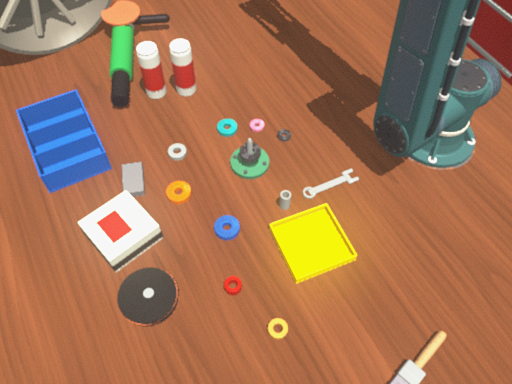

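View pics/top0.png

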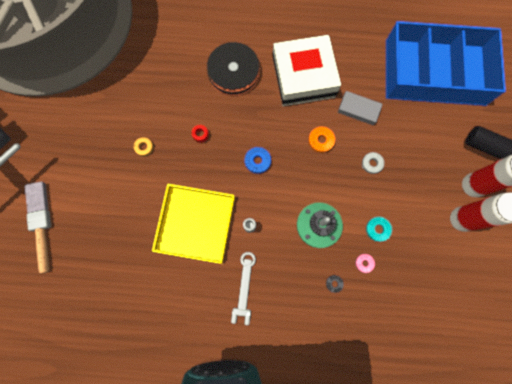

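View pics/wrist0.png

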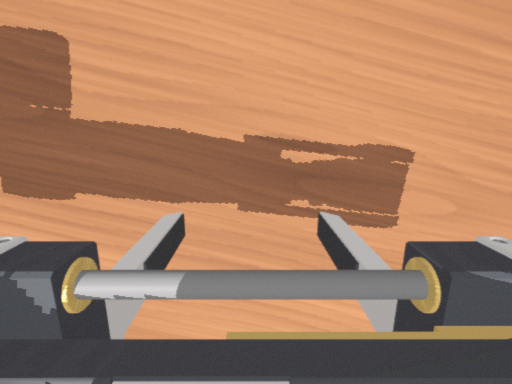

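The scene shows the spindle at about (250,155), with the worn disc on it. In the top view the same spindle is at (320,225), blue at (257,160), orange at (322,139), silver at (373,162), brass at (143,147), red at (200,133) and the tray at (195,225). Turquoise (379,229), pink (365,263) and small dark (335,284) are decoys.

```bash
cat > loc.py <<'E'
from h import *
def locate(s,center,zt,pred,o=None,r=30):
    """hull of colour blob near center -> ray cast on plane zt -> circle"""
    hsv=cv2.cvtColor(s['image'],cv2.COLOR_RGB2HSV).astype(int)
    m=pred(hsv).astype(np.uint8); w=np.zeros_like(m); cv2.circle(w,tuple(center),r,1,-1); m&=w
    n,l,st,c=cv2.connectedComponentsWithStats(m)
    i=1+np.argmax(st[1:,4]); m=(l==i).astype(np.uint8)
    return m
E
python3 - <<'E'
from loc import *
P={'blue':((257,160),(227,227),.016,lambda h:(abs(h[...,0]-110)<14)&(h[...,1]>120)),
'orange':((322,139),(178,191),.016,lambda h:(abs(h[...,0]-18)<5)&(h[...,1]>180)&(h[...,2]>170)),
'silver':((373,162),(177,152),.014,lambda h:(h[...,1]<60)&(h[...,2]>110)),
'brass':((143,147),(278,328),.014,lambda h:(abs(h[...,0]-25)<6)&(h[...,1]>120)&(h[...,2]>140)),
'red':((200,133),(233,285),.022,lambda h:((h[...,0]<5)|(h[...,0]>174))&(h[...,1]>190)&(h[...,2]>120)),
'tray':((195,225),(313,242),.025,lambda h:(abs(h[...,0]-29)<5)&(h[...,1]>180)),
'green':((320,225),(250,160),.012,lambda h:(abs(h[...,0]-72)<16)&(h[...,1]>80)),
}
S={n:snap(n) for n in('top','scene')}
for k,(a,b,zt,p) in P.items():
  for n,c in(('top',a),('scene',b)):
    s=S[n]; m=locate(s,c,zt,p,r=60 if k in('tray','green') else 24)
    pts=cloud(s)[(m>0)&(s['depth']>0)]
    z=np.percentile(pts[:,2],[5,50,95])
    cn=max(cv2.findContours(m,0,2)[0],key=cv2.contourArea)[:,0]
    w=plane(s,cn,zt)[:,:2].astype(np.float32)
    top=pts[abs(pts[:,2]-zt)<.004]
    out=[k,n,'z',z.round(4)]
    if k=='tray': out+=[cv2.minAreaRect(w)]
    if len(top)>5:
        (cx,cy),rr=cv2.minEnclosingCircle(top[:,:2].astype(np.float32)); out+=['top circ',round(cx,4),round(cy,4),'d',round(2*rr,4),'med',top[:,:2].mean(0).round(4)]
    (cx,cy),rr=cv2.minEnclosingCircle(w); out+=['hull',round(cx,4),round(cy,4),'d',round(2*rr,4)]
    print(*out)
# zooms
a=cv2.resize(S['top']['image'][165:305,250:420],None,fx=4,fy=4,interpolation=cv2.INTER_CUBIC)
cv2.imwrite('pics/zt.png',cv2.cvtColor(a,cv2.COLOR_RGB2BGR))
C=cloud(S['top']); 
g=C[205:245,300:345]; print((g[::3,::3,2]*1000).round().astype(int))
C=cloud(S['top']);q=C[280:290,328:343].reshape(-1,3);print('small dark z',np.percentile(q[:,2],[5,50,95]))
q=C.reshape(-1,3); k=(abs(q[:,2]-.09)<.009)&(np.hypot(*(q[:,:2]-C[225,320,:2]).T)<.06); print('post',q[k].mean(0),k.sum())
q=cloud(S['scene']).reshape(-1,3); k=(abs(q[:,2]-.09)<.009)&(np.hypot(*(q[:,:2]-C[225,320,:2]).T)<.06); print('post',q[k].mean(0),k.sum())
E
```

```text
blue top z [0.0072 0.0149 0.0171] top circ 0.618 -0.0046 d 0.0595 med [ 0.6178 -0.0041] hull 0.6173 -0.0047 d 0.0603
blue scene z [0.0077 0.0161 0.0198] top circ 0.6194 -0.0032 d 0.0592 med [ 0.6195 -0.0027] hull 0.6196 -0.0009 d 0.0631
orange top z [0.0114 0.0148 0.0171] top circ 0.6796 -0.1482 d 0.0601 med [ 0.6794 -0.1478] hull 0.6786 -0.1478 d 0.0602
orange scene z [0.012  0.0165 0.0198] top circ 0.6785 -0.147 d 0.0607 med [ 0.6809 -0.1467] hull 0.6794 -0.1473 d 0.061
silver top z [-0.0017  0.0121  0.0146] top circ 0.6325 -0.2661 d 0.048 med [ 0.6321 -0.2665] hull 0.6325 -0.2651 d 0.0518
silver scene z [0.0017 0.0136 0.0178] top circ 0.6305 -0.2676 d 0.0501 med [ 0.6326 -0.2664] hull 0.6313 -0.2631 d 0.0563
brass top z [0.0107 0.0125 0.0144] top circ 0.6306 0.2612 d 0.0408 med [0.6313 0.2607] hull 0.6307 0.2609 d 0.0396
brass scene z [0.0088 0.0144 0.0175] top circ 0.631 0.2609 d 0.0416 med [0.6314 0.2614] hull 0.6323 0.2611 d 0.0426
red top z [-0.0017  0.0195  0.022 ] top circ 0.6714 0.1327 d 0.0385 med [0.6703 0.1332] hull 0.6701 0.1322 d 0.0389
red scene z [0.0025 0.0209 0.025
[... 1090 characters left out ...]
 15  44  53  52  36  71  93  94  51  51  11   9  -2]
 [ 10  11  14  44  52  55  37  66  84  89  55  52  12  12  -1]
 [ 11  10  11  44  51  54  53  45  39  54  52  53  13  11  -2]
 [ 11  11  13  12  55  55  52  52  53  51  53  51  11  12   0]
 [ 11  11  13  13  13  52  54  53  54  52  53  11  11  11  -2]
 [ 14  11  16  13  11  13  44  55  55  13  11  14  12  11   1]
 [ -2  10  19  13  13  12  12  13  14  10  15  16  11   0  -2]
 [ -1   5   8  10  13  11   9  10  13  10  13   7  -2   0   0]
 [  2   0  -2  10  11   9  12  12  11  10  11  -2  -1  -1  -1]]
small dark z [-0.00176043  0.00790051  0.01075898]
post [ 0.48036107 -0.14905862  0.09206224] 42
post [ 0.48144395 -0.14928802  0.09084946] 32
```

```bash
echo
```

```text
(no output)
```

View pics/zt.png

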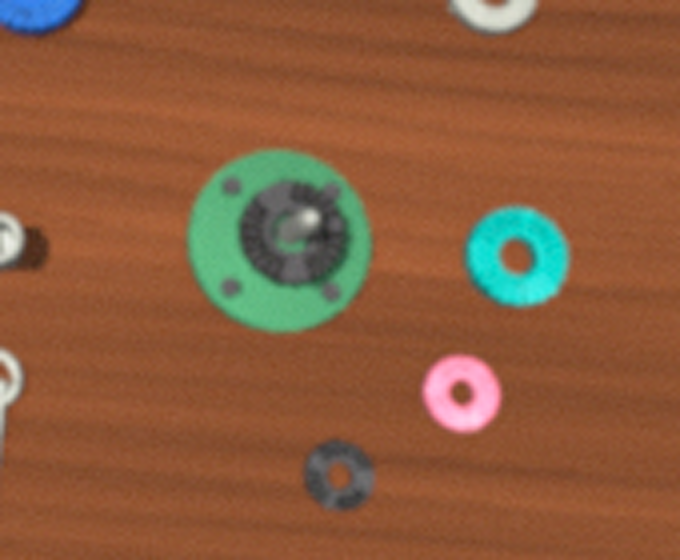

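```bash
python3 - <<'E'
from h import *
C=np.concatenate([cloud(snap(n)).reshape(-1,3) for n in('scene',)])
ok=(C[:,0]>.2)&(C[:,0]<.9)&(abs(C[:,1])<.6)
C=C[ok]
for x in np.arange(.2,.9,.05):
  print(round(x,2),[ (lambda q:int(1000*np.percentile(q,98)) if len(q) else -1)(C[(C[:,0]>=x)&(C[:,0]<x+.05)&(C[:,1]>=y)&(C[:,1]<y+.05),2]) for y in np.arange(-.5,.4,.05)])
d=np.array([.481,-.150,.15])-robot.get_obs()['tool_pos'];print(d)
E
```

```text
0.2 [5, 4, 4, 4, 4, 5, 4, 4, 436, 471, 499, 470, 4, 4, 4, 4, 4, 4]
0.25 [5, 5, 5, 5, 4, 4, 4, 4, 5, 10, 10, 4, 4, 4, 4, 4, 4, 4]
0.3 [4, 3, 4, 4, 4, 5, 12, 4, 4, 9, 10, 4, 4, 4, 4, 4, 4, 4]
0.35 [5, 5, 5, 5, 12, 12, 12, 4, 4, 9, 10, 26, 26, 27, 5, 4, 4, 4]
0.4 [5, 4, 4, 4, 13, 12, 15, 16, 4, 7, 8, 26, 8, 26, 24, 4, 4, 4]
0.45 [161, 99, 4, 15, 18, 4, 95, 89, 4, 50, 51, 23, 8, 26, 4, 4, 4, 4]
0.5 [163, 159, 4, 5, 16, 5, 53, 51, 4, 4, 25, 27, 25, 26, 4, 4, 4, 4]
0.55 [161, 5, 4, 4, 4, 5, 4, 4, 4, 18, 17, 4, 4, 4, 4, 4, 4, 4]
0.6 [161, 4, 5, 4, 18, 15, 4, 4, 4, 19, 19, 4, 4, 4, 15, 16, 4, 4]
0.65 [58, 4, 4, 4, 15, 4, 20, 20, 4, 4, 3, 4, 24, 14, 3, 4, 4, 4]
0.7 [58, 4, 4, 5, 24, 25, 16, 17, 5, 4, 4, 4, 4, 4, 4, 4, 4, -1]
0.75 [70, 69, 70, 70, 25, 26, 62, 63, 64, 60, 28, 31, 27, 4, 4, 4, 4, -1]
0.8 [69, 73, 69, 72, 69, 3, 64, 64, 64, 62, 31, 31, 30, 4, 4, 4, -1, -1]
0.85 [62, 10, 61, 71, 71, 4, 63, 64, 64, 62, 31, 30, 30, 4, 3, 4, -1, -1]
[ 0.35520708  0.38526489 -0.07710313]
```

```bash
python3 -m inch '[{"linear":[0.3,0.4,0],"twist":0,"gripper":1},{"linear":[0.6,0.7,0],"twist":0,"gripper":1},{"linear":[0.9,1,0],"twist":0,"gripper":1},{"linear":[0.9,1,0],"twist":0,"gripper":1}]'
python3 -m inch '[{"linear":[0.3,0.33,0],"twist":0,"gripper":1},{"linear":[0.6,0.7,0],"twist":0,"gripper":1},{"linear":[0.9,1,0],"twist":0,"gripper":1},{"linear":[0.9,1,0],"twist":0,"gripper":1}]'
python3 -m inch '[{"linear":[0.3,0.33,0],"twist":0,"gripper":1},{"linear":[0.6,0.7,0],"twist":0,"gripper":1},{"linear":[0.9,1,0],"twist":0,"gripper":1},{"linear":[0.9,1,0],"twist":0,"gripper":1}]'
python3 -m inch '[{"linear":[0.2,0.2,0],"twist":0,"gripper":1},{"linear":[0.2,0.2,0],"twist":0,"gripper":1},{"linear":[0.2,0.2,0],"twist":0,"gripper":1}]'
python3 - <<'E'
from h import *
o=robot.get_obs();print(o['tool_pos'],o['ee_rot'],o['time']); s=snap('wrist','w1.png')
C=cloud(s,o).reshape(-1,3)
k=(abs(C[:,2]-.09)<.009)&(np.hypot(*(C[:,:2]-[.481,-.15]).T)<.03);print(k.sum(),C[k].mean(0))
E
```

```text
time: 0.63
tool_pos: [0.2188, -0.4319, 0.2279]
ee_rot: [-3.141, -0.003, 0.235]
wrist_force: [-0.4, -0.1, 0.3]
width: 0.0939
time: 0.97
tool_pos: [0.3085, -0.332, 0.2279]
ee_rot: [-3.141, -0.002, 0.236]
wrist_force: [0.0, -0.7, 0.4]
width: 0.0936
time: 1.3
tool_pos: [0.3984, -0.2323, 0.2276]
ee_rot: [-3.141, -0.002, 0.236]
wrist_force: [-1.2, -0.0, -0.4]
width: 0.0938
time: 1.55
tool_pos: [0.4159, -0.2158, 0.2273]
ee_rot: [3.141, 0.001, 0.232]
wrist_force: [-0.5, -0.9, -0.6]
width: 0.0938
[ 0.41589658 -0.21581433  0.22731902] [3.14098410e+00 1.17819128e-03 2.32486552e-01] 1.55
149 [ 0.48253102 -0.15157006  0.09284227]
```

View pics/w1.png

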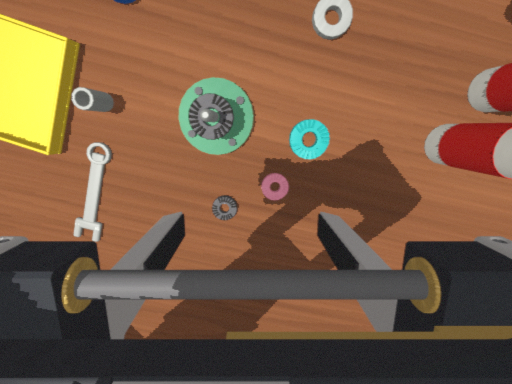

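The wrist view shows the spindle at about (214,116), with the worn disc around the post. I'll fit the circles from here.

```bash
python3 - <<'E'
from loc import *
o=robot.get_obs();s=snap('wrist')
C=cloud(s,o)
def circ(z,c,r,tol=.004):
    k=(abs(C[...,2]-z)<tol)&(np.hypot(C[...,0]-c[0],C[...,1]-c[1])<r)
    (x,y),rr=cv2.minEnclosingCircle(C[k][:,:2].astype(np.float32));print(z,k.sum(),x,y,2*rr)
circ(.012,(.481,-.15),.055); circ(.054,(.481,-.15),.036); circ(.014,(.632,-.266),.035)
m=locate(s,(214,116),0,lambda h:(abs(h[...,0]-72)<16)&(h[...,1]>60),r=60)
cn=max(cv2.findContours(m,0,2)[0],key=cv2.contourArea)[:,0]
(x,y),rr=cv2.minEnclosingCircle(plane(s,cn,.012,o)[:,:2].astype(np.float32));print('green',x,y,2*rr)
E
```

```text
0.012 2684 0.4824747145175934 -0.15014998614788055 0.1000586524605751
0.054 1382 0.4817730188369751 -0.14954617619514465 0.05408894643187523
0.014 963 0.633743166923523 -0.26672857999801636 0.048307131975889206
green 0.482371985912323 -0.15066756308078766 0.09953673183917999
```

```bash
python3 -m inch '[{"linear":[0.33,0.33,0],"twist":0,"gripper":1},{"linear":[0.66,0.66,0],"twist":0,"gripper":1},{"linear":[0.66,0.66,-0.3],"twist":0,"gripper":1},{"linear":[0.66,0.66,-0.6],"twist":0,"gripper":1},{"linear":[0.66,0.66,-0.8],"twist":0,"gripper":1},{"linear":[0.66,0.66,-0.8],"twist":0,"gripper":1},{"linear":[0.66,0.66,-0.8],"twist":0,"gripper":1}]'
```

```text
time: 2.23
tool_pos: [0.4806, -0.1505, 0.1466]
ee_rot: [-3.14, 0.003, 0.229]
wrist_force: [0.6, 0.8, 0.6]
width: 0.0941
```

```bash
python3 -m inch '[{"linear":[0.01,0,-0.3],"twist":0,"gripper":1},{"linear":[0.01,0,-0.6],"twist":0,"gripper":1},{"linear":[0.01,0,-0.85],"twist":0,"gripper":1},{"linear":[0.01,0,-0.97],"twist":0,"gripper":1},{"linear":[0.01,0,-0.97],"twist":0,"gripper":1}]'
python3 -m inch '[{"linear":[0,0,0],"twist":0,"gripper":0},{"linear":[0,0,0],"twist":0,"gripper":0},{"linear":[0,0,0],"twist":0,"gripper":0},{"linear":[0,0,0],"twist":0,"gripper":0},{"linear":[0,0,0],"twist":0,"gripper":0},{"linear":[0,0,0],"twist":0,"gripper":0},{"linear":[0,0,0],"twist":0,"gripper":0},{"linear":[0,0,0],"twist":0,"gripper":0}]'
```

```text
time: 2.65
tool_pos: [0.4815, -0.1499, 0.0492]
ee_rot: [-3.14, 0.003, 0.229]
wrist_force: [0.4, -0.1, 0.6]
width: 0.0941
time: 3.32
tool_pos: [0.4831, -0.1495, 0.051]
ee_rot: [3.141, -0.001, 0.231]
wrist_force: [-0.4, -0.5, 2.4]
width: 0.0524
```

```bash
python3 -m inch '[{"linear":[0,0,0.2],"twist":0,"gripper":0},{"linear":[0,0,0.4],"twist":0,"gripper":0},{"linear":[0,0,0.6],"twist":0,"gripper":0},{"linear":[0,0,0.8],"twist":0,"gripper":0},{"linear":[0,0,1],"twist":0,"gripper":0},{"linear":[0,0,1],"twist":0,"gripper":0}]'
python3 -m inch '[{"linear":[0,0.25,0],"twist":0,"gripper":0},{"linear":[-0.1,0.5,0],"twist":0,"gripper":0},{"linear":[-0.2,0.75,0],"twist":0,"gripper":0},{"linear":[-0.2,1,0],"twist":0,"gripper":0},{"linear":[-0.2,1,0],"twist":0,"gripper":0}]'
python3 -m inch '[{"linear":[0,0.3,0],"twist":0,"gripper":0},{"linear":[0,0.6,0],"twist":0,"gripper":0},{"linear":[0,1,0],"twist":0,"gripper":0},{"linear":[0,1,0],"twist":0,"gripper":0}]'
python3 -m inch '[{"linear":[0,0.3,0],"twist":0,"gripper":0},{"linear":[0,0.6,0],"twist":0,"gripper":0},{"linear":[0,0.7,0],"twist":0,"gripper":0},{"linear":[0,0.7,0],"twist":0,"gripper":0},{"linear":[0,0.7,0],"twist":0,"gripper":0}]'
```

```text
time: 3.82
tool_pos: [0.4851, -0.1504, 0.155]
ee_rot: [3.136, -0.007, 0.231]
wrist_force: [0.5, -0.3, 0.7]
width: 0.0526
time: 4.23
tool_pos: [0.4615, -0.0459, 0.149]
ee_rot: [-3.139, 0.001, 0.235]
wrist_force: [-0.1, -0.7, 0.2]
width: 0.0524
time: 4.57
tool_pos: [0.462, 0.0557, 0.1493]
ee_rot: [-3.138, 0.001, 0.237]
wrist_force: [0.4, -0.9, 0.3]
width: 0.0522
time: 4.98
tool_pos: [0.4627, 0.1198, 0.1497]
ee_rot: [3.14, 0.001, 0.232]
wrist_force: [-0.5, -0.7, -0.5]
width: 0.0525
```

```bash
python3 -m inch '[{"linear":[0,0,-0.3],"twist":0,"gripper":0},{"linear":[0,0,-0.6],"twist":0,"gripper":0},{"linear":[0,0,-0.9],"twist":0,"gripper":0},{"linear":[0,0,-0.9],"twist":0,"gripper":0}]'
python3 -m inch '[{"linear":[0,0,-0.15],"twist":0,"gripper":0},{"linear":[0,0,-0.3],"twist":0,"gripper":0},{"linear":[0,0,-0.3],"twist":0,"gripper":0},{"linear":[0,0,-0.3],"twist":0,"gripper":0.75},{"linear":[0,0,-0.3],"twist":0,"gripper":0.75},{"linear":[0,0,-0.3],"twist":0,"gripper":0.75},{"linear":[0,0,-0.3],"twist":0,"gripper":0.75}]'
python3 -m inch '[{"linear":[0,0,0.3],"twist":0,"gripper":0.75},{"linear":[0,0,0.6],"twist":0,"gripper":0.75},{"linear":[0,0,1],"twist":0,"gripper":0.75},{"linear":[0,0,1],"twist":0,"gripper":0.75}]'
python3 - <<'E'
from h import *
snap('top','t2.png')
E
```

```text
time: 5.32
tool_pos: [0.458, 0.118, 0.054]
ee_rot: [-3.141, 0.013, 0.229]
wrist_force: [-1.5, 0.2, -2.7]
width: 0.0521
time: 5.9
tool_pos: [0.4639, 0.1205, 0.0321]
ee_rot: [3.141, -0.003, 0.231]
wrist_force: [0.2, -0.5, -0.2]
width: 0.07
time: 6.23
tool_pos: [0.4678, 0.1213, 0.1399]
ee_rot: [3.14, -0.017, 0.231]
wrist_force: [1.1, 0.0, 1.1]
width: 0.0706
```

View pics/t2.png

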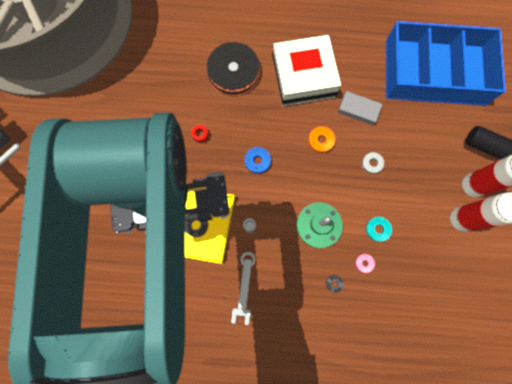

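The spindle at (320,225) is now empty. The tray is partly hidden by the arm. Next is the flange.

```bash
python3 -m inch '[{"linear":[0.1,-0.25,0.2],"twist":0,"gripper":1},{"linear":[0.2,-0.5,0.4],"twist":0,"gripper":1},{"linear":[0.3,-0.75,0.6],"twist":0,"gripper":1},{"linear":[0.4,-1,0.6],"twist":0,"gripper":1},{"linear":[0.4,-1,0.6],"twist":0,"gripper":1}]'
python3 - <<'E'
from h import *
s=snap('scene','s3.png')
C=cloud(s); k=(abs(C[...,2]-.012)<.012)&(np.hypot(C[...,0]-.464,C[...,1]-.122)<.06)&(s['image'].max(2)<110)
q=C[k];print(k.sum(),q.mean(0),cv2.minEnclosingCircle(q[:,:2].astype(np.float32)),np.percentile(q[:,2],[5,50,95]))
E
python3 -m inch '[{"linear":[0.1,-0.3,0],"twist":0,"gripper":1},{"linear":[0.2,-0.6,0],"twist":0,"gripper":1},{"linear":[0.3,-0.8,0],"twist":0,"gripper":1},{"linear":[0.4,-1,0],"twist":0,"gripper":1},{"linear":[0.4,-1,0],"twist":0,"gripper":1}]'
python3 -m inch '[{"linear":[0.1,-0.3,0],"twist":0,"gripper":1},{"linear":[0.2,-0.6,0],"twist":0,"gripper":1},{"linear":[0.3,-0.8,0],"twist":0,"gripper":1},{"linear":[0.4,-1,0],"twist":0,"gripper":1},{"linear":[0.4,-1,0],"twist":0,"gripper":1},{"linear":[0.4,-1,0],"twist":0,"gripper":1}]'
```

```text
time: 6.7
tool_pos: [0.5046, 0.0168, 0.1914]
ee_rot: [3.138, -0.002, 0.226]
wrist_force: [-0.1, -0.5, 0.0]
width: 0.0939
time: 7.17
tool_pos: [0.5431, -0.0814, 0.1887]
ee_rot: [3.142, 0.002, 0.228]
wrist_force: [0.2, 0.7, 0.5]
width: 0.0942
time: 7.67
tool_pos: [0.5823, -0.1783, 0.1891]
ee_rot: [-3.139, 0.002, 0.231]
wrist_force: [0.2, 0.5, 0.1]
width: 0.0941<stdin>:4: RuntimeWarning: Mean of empty slice.
  ret = um.true_divide(
Traceback (most recent call last):
IndexError: index -1 is out of bounds for axis 0 with size 0
```

View pics/s3.png

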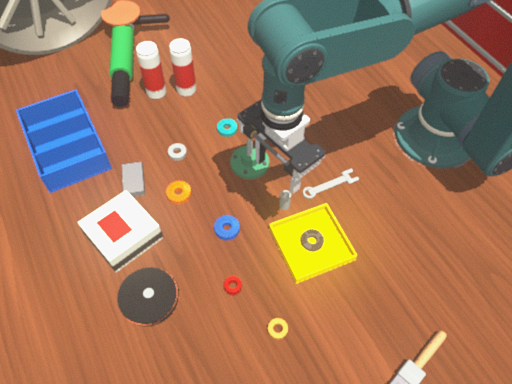

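The worn disc lies flat in the tray at (312,240).

```bash
python3 -m inch '[{"linear":[0.2,-0.3,0],"twist":0,"gripper":1},{"linear":[0.4,-0.6,0],"twist":0,"gripper":1},{"linear":[0.51,-0.88,-0.3],"twist":0,"gripper":1},{"linear":[0.51,-0.88,-0.6],"twist":0,"gripper":1},{"linear":[0.51,-0.88,-0.8],"twist":0,"gripper":1},{"linear":[0.51,-0.88,-0.8],"twist":0,"gripper":1},{"linear":[0.51,-0.88,-0.8],"twist":0,"gripper":1}]'
python3 - <<'E'
from h import *
o=robot.get_obs();print(o['tool_pos']); s=snap('wrist','w4.png')
C=cloud(s,o);k=(abs(C[...,2]-.014)<.004)&(np.hypot(C[...,0]-.632,C[...,1]+.266)<.035)
print(k.sum(),cv2.minEnclosingCircle(C[k][:,:2].astype(np.float32)))
E
```

```text
time: 8.25
tool_pos: [0.6328, -0.2649, 0.1088]
ee_rot: [-3.138, 0.003, 0.233]
wrist_force: [-0.3, 0.0, -0.2]
width: 0.0939
[ 0.63278023 -0.26488233  0.10878751]
1456 ((0.6342983841896057, -0.26667502522468567), 0.023966969922184944)
```

View pics/w4.png

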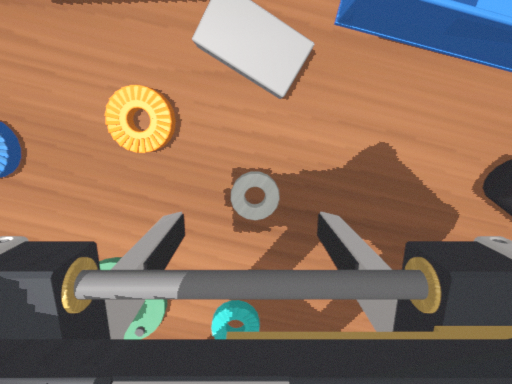

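```bash
python3 -m inch '[{"linear":[0.01,-0.02,-0.3],"twist":0,"gripper":1},{"linear":[0.01,-0.02,-0.6],"twist":0,"gripper":1},{"linear":[0.01,-0.02,-0.83],"twist":0,"gripper":1},{"linear":[0.01,-0.02,-0.83],"twist":0,"gripper":1},{"linear":[0.01,-0.02,-0.83],"twist":0,"gripper":1}]'
python3 -m inch '[{"linear":[0,0,0],"twist":0,"gripper":0},{"linear":[0,0,0],"twist":0,"gripper":0},{"linear":[0,0,0],"twist":0,"gripper":0},{"linear":[0,0,0],"twist":0,"gripper":0},{"linear":[0,0,0],"twist":0,"gripper":0},{"linear":[0,0,0],"twist":0,"gripper":0},{"linear":[0,0,0],"twist":0,"gripper":0},{"linear":[0,0,0],"twist":0,"gripper":0}]'
python3 -m inch '[{"linear":[0,0,0.2],"twist":0,"gripper":0},{"linear":[0,0,0.4],"twist":0,"gripper":0},{"linear":[0,0,0.6],"twist":0,"gripper":0},{"linear":[0,0,0.8],"twist":0,"gripper":0},{"linear":[0,0,1],"twist":0,"gripper":0},{"linear":[0,0,1],"twist":0,"gripper":0},{"linear":[0,0,1],"twist":0,"gripper":0}]'
```

```text
time: 8.72
tool_pos: [0.6351, -0.2686, 0.0287]
ee_rot: [3.141, -0.0, 0.232]
wrist_force: [0.1, -0.6, 0.9]
width: 0.0938
time: 9.38
tool_pos: [0.6347, -0.2693, 0.0275]
ee_rot: [-3.141, 0.0, 0.231]
wrist_force: [-0.1, 0.1, 0.3]
width: 0.0462
time: 9.97
tool_pos: [0.6354, -0.2698, 0.1286]
ee_rot: [3.14, -0.002, 0.231]
wrist_force: [-0.4, -0.2, -1.9]
width: 0.0462
```

```bash
python3 -m inch '[{"linear":[-0.2,0.15,0.2],"twist":0,"gripper":0},{"linear":[-0.4,0.3,0.3],"twist":0,"gripper":0},{"linear":[-0.6,0.45,0.35],"twist":0,"gripper":0},{"linear":[-0.8,0.6,0.35],"twist":0,"gripper":0},{"linear":[-1,0.8,0.35],"twist":0,"gripper":0},{"linear":[-1,0.8,0.35],"twist":0,"gripper":0},{"linear":[-1,0.8,0.35],"twist":0,"gripper":0}]'
python3 - <<'E'
from h import *
o=robot.get_obs();print(o['tool_pos'],o['width']); s=snap('wrist','w5.png')
E
```

```text
time: 10.55
tool_pos: [0.5331, -0.1882, 0.1602]
ee_rot: [-3.139, 0.003, 0.232]
wrist_force: [0.0, 0.2, -1.6]
width: 0.0466
[ 0.53310826 -0.18816659  0.16016015] 0.04657649380506566
```

View pics/w5.png

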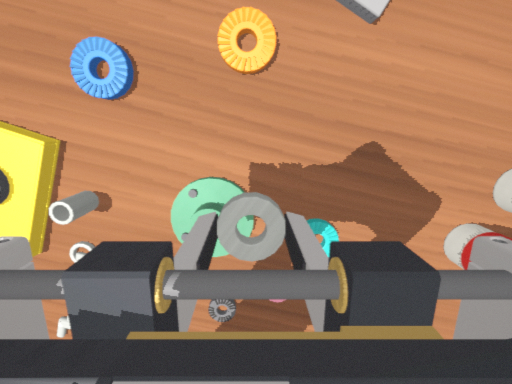

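The flange is held level at (251,226) in the wrist view, with its hole visible.

```bash
cat > held.py <<'E'
from h import *
def held(h,d,fn=None,dz=.0275):
    o=robot.get_obs();s=snap('wrist',fn);p=o['tool_pos'];C=cloud(s,o)
    zt=p[2]-dz+h
    k=(abs(C[...,2]-zt)<.004)&(np.hypot(C[...,0]-p[0],C[...,1]-p[1])<d/2+.004)
    v,u=np.nonzero(k)
    m=k.astype(np.uint8); img=s['image']
    pts=C[k]; print('tcp',p,'n',k.sum(),'z',np.percentile(pts[:,2],[5,50,95])-zt)
    print('enclosing',cv2.minEnclosingCircle(pts[:,:2].astype(np.float32)))
    # hole: contour of hole in mask
    cs,hi=cv2.findContours(m,cv2.RETR_CCOMP,cv2.CHAIN_APPROX_NONE)
    for c,hh in zip(cs,hi[0]):
        if hh[3]>=0 and cv2.contourArea(c)>60:
            w=plane(s,c[:,0],zt,o)[:,:2].astype(np.float32); print('hole',cv2.minEnclosingCircle(w))
E
python3 -m inch '[{"linear":[-0.25,0.2,0],"twist":0,"gripper":0},{"linear":[-0.5,0.38,0],"twist":0,"gripper":0},{"linear":[-0.51,0.38,0],"twist":0,"gripper":0},{"linear":[-0.51,0.38,0],"twist":0,"gripper":0},{"linear":[-0.51,0.38,0],"twist":0,"gripper":0}]'
python3 - <<'E'
from held import *
held(.014,.048,'w6.png')
E
```

```text
time: 11.02
tool_pos: [0.4848, -0.1523, 0.1624]
ee_rot: [3.141, -0.001, 0.23]
wrist_force: [-0.4, -0.6, -0.3]
width: 0.0462
tcp [ 0.48477537 -0.15225931  0.16239723] n 3024 z [-0.00183418 -0.0002684   0.00082418]
enclosing ((0.4878312945365906, -0.1514882594347), 0.026996921747922897)
hole ((0.48572689294815063, -0.15064170956611633), 0.010844421572983265)
```

View pics/w6.png

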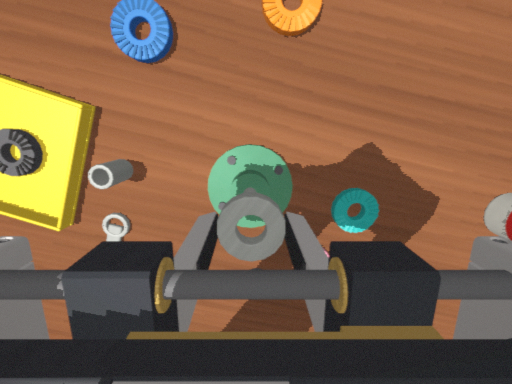

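```bash
python3 -m inch '[{"linear":[-0.03,0.01,0],"twist":0,"gripper":0},{"linear":[-0.03,0.01,-0.1],"twist":0,"gripper":0},{"linear":[-0.03,0.01,-0.2],"twist":0,"gripper":0},{"linear":[-0.03,0.01,-0.3],"twist":0,"gripper":0},{"linear":[-0.03,0.01,-0.4],"twist":0,"gripper":0},{"linear":[-0.03,0.01,-0.5],"twist":0,"gripper":0},{"linear":[-0.03,0.01,-0.5],"twist":0,"gripper":0},{"linear":[-0.03,0.01,-0.5],"twist":0,"gripper":0}]'
python3 - <<'E'
from held import *
held(.014,.048,'w7.png')
E
```

```text
time: 11.73
tool_pos: [0.4802, -0.1502, 0.1113]
ee_rot: [-3.14, 0.002, 0.231]
wrist_force: [0.4, 0.7, 0.1]
width: 0.0466
tcp [ 0.48022711 -0.15017417  0.11133041] n 3170 z [-0.0020357  -0.00030091  0.00084193]
enclosing ((0.48319217562675476, -0.14943963289260864), 0.02701367810368538)
hole ((0.48109889030456543, -0.14857947826385498), 0.010823305696249008)
```

View pics/w7.png

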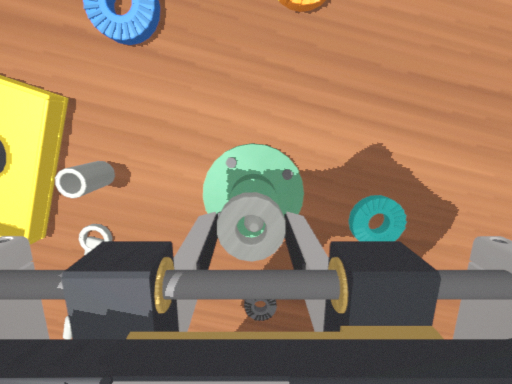

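The post shows inside the hole at (252,228), with little side force, so the flange is threaded. Lowering.

```bash
python3 -m inch '[{"linear":[0.01,-0.01,-0.1],"twist":0,"gripper":0},{"linear":[0.01,-0.01,-0.2],"twist":0,"gripper":0},{"linear":[0.01,-0.01,-0.3],"twist":0,"gripper":0},{"linear":[0.01,-0.01,-0.4],"twist":0,"gripper":0},{"linear":[0.01,-0.01,-0.4],"twist":0,"gripper":0},{"linear":[0.01,-0.01,-0.4],"twist":0,"gripper":0}]'
```

```text
time: 12.28
tool_pos: [0.4809, -0.1511, 0.0711]
ee_rot: [-3.14, 0.002, 0.231]
wrist_force: [-0.6, -0.3, -2.7]
width: 0.0465
```

```bash
python3 -m inch '[{"linear":[0,0,-0.02],"twist":0,"gripper":0},{"linear":[0,0,-0.03],"twist":0,"gripper":0},{"linear":[0,0,-0.03],"twist":0,"gripper":0},{"linear":[0,0,-0.03],"twist":0,"gripper":0.75},{"linear":[0,0,-0.03],"twist":0,"gripper":0.75},{"linear":[0,0,-0.03],"twist":0,"gripper":0.75},{"linear":[0,0,-0.03],"twist":0,"gripper":0.75},{"linear":[0,0,-0.03],"twist":0,"gripper":0.75}]'
python3 -m inch '[{"linear":[0,0,0.3],"twist":0,"gripper":0.8},{"linear":[0,0,0.6],"twist":0,"gripper":0.8},{"linear":[0,0,0.9],"twist":0,"gripper":0.8},{"linear":[0,0,1],"twist":0,"gripper":1},{"linear":[0,0,1],"twist":0,"gripper":1}]'
python3 - <<'E'
from h import *
o=robot.get_obs();s=snap('wrist','w8.png');C=cloud(s,o)
k=(abs(C[...,2]-.054)<.005)&(np.hypot(C[...,0]-.482,C[...,1]+.15)<.035)
q=C[k];print(o['tool_pos'],k.sum(),np.percentile(q[:,2],[5,50,95]),cv2.minEnclosingCircle(q[:,:2].astype(np.float32)))
E
```

```text
time: 12.95
tool_pos: [0.482, -0.1515, 0.0698]
ee_rot: [3.141, -0.0, 0.231]
wrist_force: [-0.5, -1.0, -0.5]
width: 0.0703
time: 13.37
tool_pos: [0.4837, -0.1523, 0.1731]
ee_rot: [3.137, -0.006, 0.231]
wrist_force: [-0.3, 0.4, -0.4]
width: 0.0849
[ 0.48371277 -0.15225876  0.17311929] 1162 [0.05200936 0.05360149 0.05486774] ((0.4819207489490509, -0.1501757800579071), 0.024019761011004448)
```

View pics/w8.png

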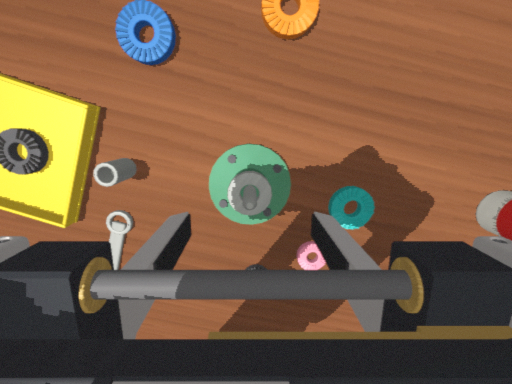

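The flange is flat on the shoulder: top at 53.6 mm, centred, at (250,192). Next, the blue disc.

```bash
python3 -m inch '[{"linear":[0.25,0.27,0],"twist":0,"gripper":1},{"linear":[0.5,0.55,0],"twist":0,"gripper":1},{"linear":[0.75,0.8,0],"twist":0,"gripper":1},{"linear":[1,1,0],"twist":0,"gripper":1},{"linear":[1,1,0],"twist":0,"gripper":1}]'
python3 -m inch '[{"linear":[0.2,0.25,-0.2],"twist":0,"gripper":1},{"linear":[0.35,0.48,-0.4],"twist":0,"gripper":1},{"linear":[0.35,0.48,-0.6],"twist":0,"gripper":1},{"linear":[0.35,0.48,-0.6],"twist":0,"gripper":1},{"linear":[0.35,0.48,-0.6],"twist":0,"gripper":1}]'
cat > bench_loc.py <<'E'
from h import *
def bl(x,y,h,r,fn=None):
    o=robot.get_obs();s=snap('wrist',fn);C=cloud(s,o)
    k=(abs(C[...,2]-h)<.004)&(np.hypot(C[...,0]-x,C[...,1]-y)<r)
    q=C[k];c,rr=cv2.minEnclosingCircle(q[:,:2].astype(np.float32))
    p=o['tool_pos'];print('tcp',p,'obj',c,'d',2*rr,'shift/0.1',[(c[0]-p[0])*10,(c[1]-p[1])*10,(.0265-p[2])*10])
E
python3 - <<'E'
from bench_loc import *
bl(.6185,-.004,.016,.04,'w9.png')
E
```

```text
time: 13.83
tool_pos: [0.5833, -0.0474, 0.1651]
ee_rot: [-3.138, 0.003, 0.236]
wrist_force: [-0.7, -0.8, -0.2]
width: 0.0941
time: 14.25
tool_pos: [0.6142, -0.0037, 0.1057]
ee_rot: [-3.14, 0.008, 0.231]
wrist_force: [0.3, 0.1, 0.2]
width: 0.0943
tcp [ 0.61422603 -0.00367819  0.10571233] obj (0.6197510957717896, -0.0033679415937513113) d 0.06037362664937973 shift/0.1 [np.float64(0.0552506678470821), np.float64(0.0031025306343401794), np.float64(-0.7921233324654575)]
```

View pics/w9.png

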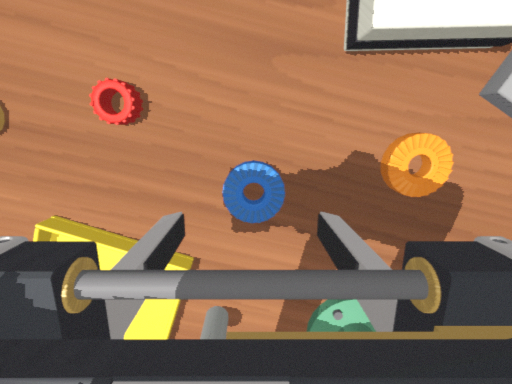

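```bash
python3 -m inch '[{"linear":[0.03,0,-0.3],"twist":0,"gripper":1},{"linear":[0.03,0,-0.6],"twist":0,"gripper":1},{"linear":[0.03,0,-0.79],"twist":0,"gripper":1},{"linear":[0.03,0,-0.79],"twist":0,"gripper":1},{"linear":[0.03,0,-0.79],"twist":0,"gripper":1},{"linear":[0.03,0,-0.79],"twist":0,"gripper":1},{"linear":[0.03,0,-0.79],"twist":0,"gripper":1}]'
```

```text
time: 14.88
tool_pos: [0.6217, -0.004, 0.0337]
ee_rot: [3.14, -0.005, 0.23]
wrist_force: [1.3, 0.7, -0.4]
width: 0.0941
```

```bash
python3 -m inch '[{"linear":[-0.02,0,-0.05],"twist":0,"gripper":1},{"linear":[-0.02,0,-0.05],"twist":0,"gripper":1},{"linear":[-0.02,0,-0.05],"twist":0,"gripper":1}]'
```

```text
time: 15.13
tool_pos: [0.6178, -0.0034, 0.0259]
ee_rot: [3.141, -0.0, 0.231]
wrist_force: [0.4, 0.3, 0.4]
width: 0.0941
```

```bash
python3 -m inch '[{"linear":[0.02,0,0.01],"twist":0,"gripper":1},{"linear":[0.02,0,0.01],"twist":0,"gripper":0},{"linear":[0.02,0,0.01],"twist":0,"gripper":0},{"linear":[0.02,0,0.01],"twist":0,"gripper":0},{"linear":[0.02,0,0.01],"twist":0,"gripper":0},{"linear":[0.02,0,0.01],"twist":0,"gripper":0},{"linear":[0.02,0,0.01],"twist":0,"gripper":0},{"linear":[0.02,0,0.01],"twist":0,"gripper":0}]'
python3 -m inch '[{"linear":[0,0,0.2],"twist":0,"gripper":0},{"linear":[0,0,0.4],"twist":0,"gripper":0},{"linear":[0,0,0.6],"twist":0,"gripper":0},{"linear":[0,0,0.8],"twist":0,"gripper":0},{"linear":[0,0,1],"twist":0,"gripper":0},{"linear":[0,0,1],"twist":0,"gripper":0},{"linear":[0,0,1],"twist":0,"gripper":0}]'
```

```text
time: 15.8
tool_pos: [0.6198, -0.0035, 0.0265]
ee_rot: [3.141, 0.0, 0.231]
wrist_force: [0.5, 0.3, -0.8]
width: 0.0603
time: 16.38
tool_pos: [0.6206, -0.0035, 0.1277]
ee_rot: [3.141, -0.003, 0.231]
wrist_force: [0.7, -0.8, -1.2]
width: 0.0596
```

```bash
python3 -m inch '[{"linear":[-0.2,-0.2,0.2],"twist":0,"gripper":0},{"linear":[-0.45,-0.45,0.37],"twist":0,"gripper":0},{"linear":[-0.7,-0.7,0.37],"twist":0,"gripper":0},{"linear":[-1,-1,0.37],"twist":0,"gripper":0},{"linear":[-1,-1,0.37],"twist":0,"gripper":0}]'
python3 -m inch '[{"linear":[-0.2,-0.25,0],"twist":0,"gripper":0},{"linear":[-0.38,-0.47,0],"twist":0,"gripper":0},{"linear":[-0.38,-0.47,0],"twist":0,"gripper":0},{"linear":[-0.38,-0.47,0],"twist":0,"gripper":0},{"linear":[-0.38,-0.47,0],"twist":0,"gripper":0},{"linear":[-0.38,-0.47,0],"twist":0,"gripper":0}]'
python3 - <<'E'
from held import *
held(.016,.060,'w10.png',.0265)
E
```

```text
time: 16.8
tool_pos: [0.5147, -0.107, 0.1611]
ee_rot: [3.141, 0.007, 0.226]
wrist_force: [-0.6, 0.3, -0.6]
width: 0.06
time: 17.3
tool_pos: [0.4821, -0.1495, 0.1626]
ee_rot: [-3.14, 0.001, 0.232]
wrist_force: [-0.0, 0.0, -0.7]
width: 0.0598
tcp [ 0.48210989 -0.14950944  0.16257034] n 5301 z [-1.41226018e-03  3.88028713e-05  1.33371973e-03]
enclosing ((0.4854232668876648, -0.1485959142446518), 0.03316912055015564)
hole ((0.4829447567462921, -0.14788688719272614), 0.010811577551066875)
```

View pics/w10.png

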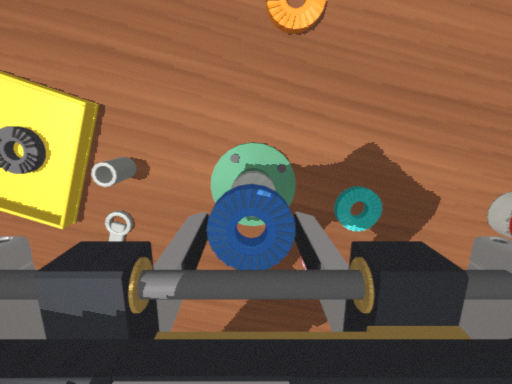

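```bash
python3 -m inch '[{"linear":[-0.01,-0.02,0],"twist":0,"gripper":0},{"linear":[-0.01,-0.02,-0.1],"twist":0,"gripper":0},{"linear":[-0.01,-0.02,-0.2],"twist":0,"gripper":0},{"linear":[-0.01,-0.02,-0.3],"twist":0,"gripper":0},{"linear":[-0.01,-0.02,-0.4],"twist":0,"gripper":0},{"linear":[-0.01,-0.02,-0.5],"twist":0,"gripper":0},{"linear":[-0.01,-0.02,-0.5],"twist":0,"gripper":0},{"linear":[-0.01,-0.02,-0.5],"twist":0,"gripper":0}]'
python3 - <<'E'
from held import *
held(.016,.060,'w11.png',.0265)
E
```

```text
time: 18.02
tool_pos: [0.4802, -0.1522, 0.1123]
ee_rot: [-3.14, 0.002, 0.231]
wrist_force: [1.8, 0.3, -0.9]
width: 0.0595
tcp [ 0.4801574  -0.15218322  0.11227309] n 5328 z [-1.59511067e-03  2.46047330e-05  1.35185782e-03]
enclosing ((0.4831150472164154, -0.15133987367153168), 0.03320242837071419)
hole ((0.4809824228286743, -0.15056243538856506), 0.010811942629516125)
```

View pics/w11.png

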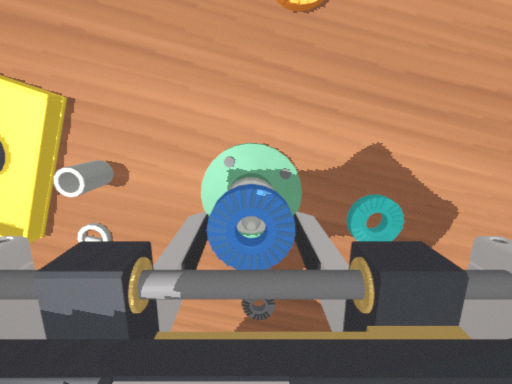

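The post is centred in the hole at (252,228). Lowering the blue disc and releasing.

```bash
python3 -m inch '[{"linear":[0.01,0.01,-0.1],"twist":0,"gripper":0},{"linear":[0.01,0.01,-0.2],"twist":0,"gripper":0},{"linear":[0.01,0.01,-0.28],"twist":0,"gripper":0},{"linear":[0.01,0.01,-0.3],"twist":0,"gripper":0},{"linear":[0.01,0.01,-0.3],"twist":0,"gripper":0},{"linear":[0.01,0.01,-0.3],"twist":0,"gripper":0},{"linear":[0.01,0.01,-0.3],"twist":0,"gripper":0}]'
```

```text
time: 18.65
tool_pos: [0.4821, -0.1516, 0.0839]
ee_rot: [3.141, -0.001, 0.231]
wrist_force: [-0.8, 0.1, -1.0]
width: 0.0598
```

```bash
python3 -m inch '[{"linear":[0,0,-0.02],"twist":0,"gripper":0},{"linear":[0,0,-0.03],"twist":0,"gripper":0},{"linear":[0,0,-0.03],"twist":0,"gripper":0},{"linear":[0,0,-0.03],"twist":0,"gripper":0.85},{"linear":[0,0,-0.03],"twist":0,"gripper":0.85},{"linear":[0,0,-0.03],"twist":0,"gripper":0.85},{"linear":[0,0,-0.03],"twist":0,"gripper":0.85},{"linear":[0,0,-0.03],"twist":0,"gripper":0.85}]'
python3 -m inch '[{"linear":[0,0,0.3],"twist":0,"gripper":0.85},{"linear":[0,0,0.6],"twist":0,"gripper":0.85},{"linear":[0,0,0.9],"twist":0,"gripper":0.85},{"linear":[0,0,1],"twist":0,"gripper":1},{"linear":[0,0,1],"twist":0,"gripper":1}]'
python3 - <<'E'
from h import *
o=robot.get_obs();s=snap('wrist','w12.png');C=cloud(s,o)
k=(abs(C[...,2]-.070)<.005)&(np.hypot(C[...,0]-.482,C[...,1]+.15)<.04)
q=C[k];print(o['tool_pos'],k.sum(),np.percentile(q[:,2],[5,50,95]),cv2.minEnclosingCircle(q[:,:2].astype(np.float32)))
E
```

```text
time: 19.32
tool_pos: [0.4819, -0.1515, 0.0806]
ee_rot: [3.141, -0.0, 0.231]
wrist_force: [0.2, -0.0, -0.2]
width: 0.0798
time: 19.73
tool_pos: [0.4837, -0.1522, 0.1841]
ee_rot: [3.137, -0.006, 0.231]
wrist_force: [-0.2, 0.3, 0.2]
width: 0.0899
[ 0.48365278 -0.1522292   0.18410267] 2171 [0.06846865 0.06992529 0.07124394] ((0.48180872201919556, -0.14999650418758392), 0.029936203733086586)
```

View pics/w12.png

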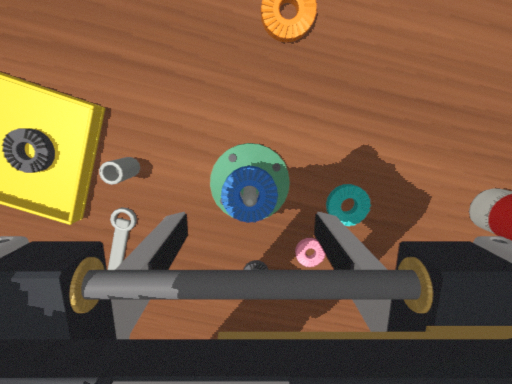

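The blue disc is flat, top at 69.9 mm, centred. Next, the brass spacer.

```bash
python3 -m inch '[{"linear":[0.1,0.3,0],"twist":0,"gripper":1},{"linear":[0.25,0.7,0],"twist":0,"gripper":1},{"linear":[0.37,1,0],"twist":0,"gripper":1},{"linear":[0.37,1,0],"twist":0,"gripper":1}]'
python3 -m inch '[{"linear":[0.1,0.3,0],"twist":0,"gripper":1},{"linear":[0.25,0.7,0],"twist":0,"gripper":1},{"linear":[0.37,1,0],"twist":0,"gripper":1},{"linear":[0.37,1,0],"twist":0,"gripper":1}]'
python3 -m inch '[{"linear":[0.1,0.3,0],"twist":0,"gripper":1},{"linear":[0.25,0.7,0],"twist":0,"gripper":1},{"linear":[0.37,1,0],"twist":0,"gripper":1},{"linear":[0.37,1,0],"twist":0,"gripper":1}]'
python3 -m inch '[{"linear":[0.1,0.3,0],"twist":0,"gripper":1},{"linear":[0.25,0.7,-0.3],"twist":0,"gripper":1},{"linear":[0.37,1,-0.5],"twist":0,"gripper":1},{"linear":[0.37,1,-0.7],"twist":0,"gripper":1},{"linear":[0.37,1,-0.7],"twist":0,"gripper":1},{"linear":[0.37,1,-0.7],"twist":0,"gripper":1},{"linear":[0.37,1,-0.7],"twist":0,"gripper":1}]'
python3 - <<'E'
from bench_loc import *
bl(.6315,.261,.014,.03,'w13.png')
E
```

```text
time: 20.12
tool_pos: [0.5187, -0.0463, 0.1772]
ee_rot: [-3.137, 0.003, 0.237]
wrist_force: [-0.5, 0.2, 0.0]
width: 0.0939
time: 20.45
tool_pos: [0.5557, 0.0532, 0.1771]
ee_rot: [-3.138, 0.004, 0.237]
wrist_force: [-0.3, -1.5, -0.8]
width: 0.094
time: 20.78
tool_pos: [0.5927, 0.1526, 0.177]
ee_rot: [-3.139, 0.004, 0.236]
wrist_force: [-0.6, -1.0, -0.0]
width: 0.094
time: 21.37
tool_pos: [0.6298, 0.2468, 0.1106]
ee_rot: [3.141, 0.001, 0.229]
wrist_force: [0.2, 0.2, 1.1]
width: 0.0941
tcp [0.62979409 0.24676887 0.11064177] obj (0.6326858997344971, 0.26183268427848816) d 0.041934918612241745 shift/0.1 [np.float64(0.028918115234415342), np.float64(0.15063818369777687), np.float64(-0.8414177147335258)]
```

View pics/w13.png

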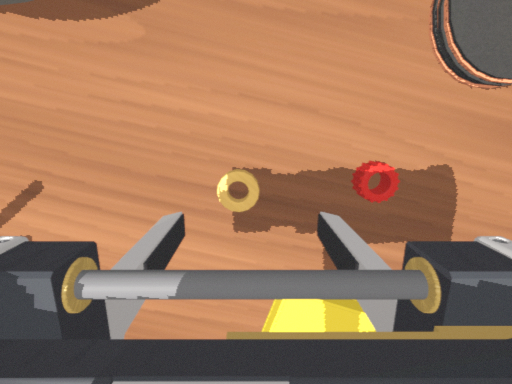

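```bash
python3 -m inch '[{"linear":[0.02,0.15,-0.2],"twist":0,"gripper":1},{"linear":[0.02,0.15,-0.5],"twist":0,"gripper":1},{"linear":[0.02,0.15,-0.75],"twist":0,"gripper":1},{"linear":[0.02,0.15,-0.82],"twist":0,"gripper":1},{"linear":[0.02,0.15,-0.82],"twist":0,"gripper":1},{"linear":[0.02,0.15,-0.82],"twist":0,"gripper":1},{"linear":[0.02,0.15,-0.82],"twist":0,"gripper":1}]'
```

```text
time: 22.0
tool_pos: [0.6337, 0.2635, 0.0319]
ee_rot: [-3.141, -0.005, 0.23]
wrist_force: [-0.8, 0.2, 1.1]
width: 0.0942
```

```bash
python3 -m inch '[{"linear":[0,0,-0.02],"twist":0,"gripper":1},{"linear":[0,0,-0.02],"twist":0,"gripper":1},{"linear":[0,0,-0.02],"twist":0,"gripper":1}]'
```

```text
time: 22.25
tool_pos: [0.6324, 0.2637, 0.0277]
ee_rot: [-3.142, -0.002, 0.231]
wrist_force: [-0.1, -0.4, 1.1]
width: 0.0941
```

```bash
python3 -m inch '[{"linear":[0,-0.01,-0.01],"twist":0,"gripper":0.6},{"linear":[0,-0.01,-0.01],"twist":0,"gripper":0},{"linear":[0,-0.01,-0.01],"twist":0,"gripper":0},{"linear":[0,-0.01,-0.01],"twist":0,"gripper":0},{"linear":[0,-0.01,-0.01],"twist":0,"gripper":0},{"linear":[0,-0.01,-0.01],"twist":0,"gripper":0},{"linear":[0,-0.01,-0.01],"twist":0,"gripper":0},{"linear":[0,-0.01,-0.01],"twist":0,"gripper":0},{"linear":[0,-0.01,-0.01],"twist":0,"gripper":0}]'
python3 -m inch '[{"linear":[0,0,0.2],"twist":0,"gripper":0},{"linear":[0,0,0.4],"twist":0,"gripper":0},{"linear":[0,0,0.6],"twist":0,"gripper":0},{"linear":[0,0,0.8],"twist":0,"gripper":0},{"linear":[0,0,1],"twist":0,"gripper":0},{"linear":[0,0,1],"twist":0,"gripper":0},{"linear":[0,0,1],"twist":0,"gripper":0}]'
```

```text
time: 23.0
tool_pos: [0.6318, 0.2625, 0.0255]
ee_rot: [3.141, 0.0, 0.231]
wrist_force: [-0.2, 0.1, -0.2]
width: 0.0418
time: 23.58
tool_pos: [0.6326, 0.2628, 0.1269]
ee_rot: [-3.141, -0.003, 0.231]
wrist_force: [-1.0, 0.2, -1.2]
width: 0.0411
```

```bash
python3 -m inch '[{"linear":[-0.1,-0.25,0.2],"twist":0,"gripper":0},{"linear":[-0.2,-0.5,0.4],"twist":0,"gripper":0},{"linear":[-0.3,-0.8,0.42],"twist":0,"gripper":0},{"linear":[-0.38,-1,0.42],"twist":0,"gripper":0},{"linear":[-0.38,-1,0.42],"twist":0,"gripper":0}]'
python3 -m inch '[{"linear":[-0.1,-0.3,0],"twist":0,"gripper":0},{"linear":[-0.25,-0.7,0],"twist":0,"gripper":0},{"linear":[-0.38,-1,0],"twist":0,"gripper":0},{"linear":[-0.38,-1,0],"twist":0,"gripper":0}]'
python3 -m inch '[{"linear":[-0.1,-0.3,0],"twist":0,"gripper":0},{"linear":[-0.25,-0.7,0],"twist":0,"gripper":0},{"linear":[-0.38,-1,0],"twist":0,"gripper":0},{"linear":[-0.38,-1,0],"twist":0,"gripper":0}]'
python3 -m inch '[{"linear":[-0.1,-0.3,0],"twist":0,"gripper":0},{"linear":[-0.25,-0.7,0],"twist":0,"gripper":0},{"linear":[-0.37,-1,0],"twist":0,"gripper":0},{"linear":[-0.37,-1,0],"twist":0,"gripper":0},{"linear":[-0.37,-1,0],"twist":0,"gripper":0},{"linear":[-0.37,-1,0],"twist":0,"gripper":0}]'
```

```text
time: 24.0
tool_pos: [0.5921, 0.1588, 0.1659]
ee_rot: [3.14, 0.004, 0.227]
wrist_force: [-0.0, 0.9, -0.1]
width: 0.0414
time: 24.33
tool_pos: [0.5532, 0.0584, 0.1651]
ee_rot: [3.14, 0.006, 0.226]
wrist_force: [0.6, -0.6, -1.4]
width: 0.0415
time: 24.67
tool_pos: [0.5158, -0.0411, 0.1656]
ee_rot: [3.141, 0.004, 0.226]
wrist_force: [0.6, -0.1, -0.6]
width: 0.0414
time: 25.17
tool_pos: [0.4812, -0.1362, 0.1664]
ee_rot: [-3.14, 0.001, 0.231]
wrist_force: [-0.3, 0.6, -0.9]
width: 0.0414
```

```bash
python3 -m inch '[{"linear":[0,-0.14,0],"twist":0,"gripper":0},{"linear":[0,-0.14,0],"twist":0,"gripper":0},{"linear":[0,-0.14,0],"twist":0,"gripper":0},{"linear":[0,-0.14,0],"twist":0,"gripper":0}]'
python3 - <<'E'
from held import *
held(.014,.042,'w14.png',.0255)
E
```

```text
time: 25.5
tool_pos: [0.4812, -0.15, 0.1672]
ee_rot: [-3.141, 0.0, 0.232]
wrist_force: [0.4, -0.3, -0.7]
width: 0.0415
tcp [ 0.4812212  -0.14998609  0.16717393] n 2241 z [-0.00213843 -0.00032579  0.00082678]
enclosing ((0.484380304813385, -0.1491433084011078), 0.023959066718816757)
hole ((0.48280811309814453, -0.14813688397407532), 0.01079770177602768)
```

View pics/w14.png

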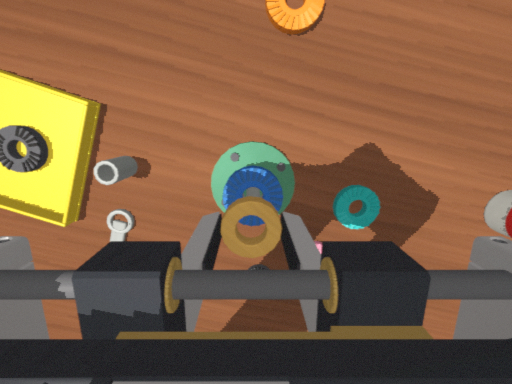

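```bash
python3 -m inch '[{"linear":[0,-0.02,0],"twist":0,"gripper":0},{"linear":[0,-0.02,-0.1],"twist":0,"gripper":0},{"linear":[0,-0.02,-0.2],"twist":0,"gripper":0},{"linear":[0,-0.02,-0.3],"twist":0,"gripper":0},{"linear":[0,-0.02,-0.4],"twist":0,"gripper":0},{"linear":[0,-0.02,-0.5],"twist":0,"gripper":0},{"linear":[0,-0.02,-0.55],"twist":0,"gripper":0},{"linear":[0,-0.02,-0.55],"twist":0,"gripper":0},{"linear":[0,-0.02,-0.55],"twist":0,"gripper":0}]'
python3 - <<'E'
from held import *
held(.014,.042,'w15.png',.0255)
E
```

```text
time: 26.3
tool_pos: [0.4806, -0.1534, 0.112]
ee_rot: [-3.141, 0.001, 0.231]
wrist_force: [-0.2, -0.5, -0.8]
width: 0.0417
tcp [ 0.48059794 -0.1533837   0.11201   ] n 2328 z [-0.00283984 -0.0003303   0.00083897]
enclosing ((0.4830681383609772, -0.1527477204799652), 0.02413455955684185)
hole ((0.481767863035202, -0.15158812701702118), 0.010876921005547047)
```

View pics/w15.png

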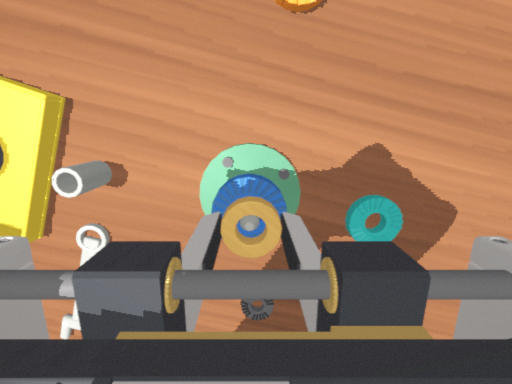

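The post is in the hole. Lowering and releasing the spacer.

```bash
python3 -m inch '[{"linear":[0,0.015,-0.08],"twist":0,"gripper":0},{"linear":[0,0.015,-0.14],"twist":0,"gripper":0},{"linear":[0,0.015,-0.14],"twist":0,"gripper":0},{"linear":[0,0.015,-0.14],"twist":0,"gripper":0},{"linear":[0,0.015,-0.14],"twist":0,"gripper":0}]'
```

```text
time: 26.77
tool_pos: [0.4808, -0.1519, 0.0985]
ee_rot: [3.141, -0.0, 0.231]
wrist_force: [-0.7, -0.4, -0.2]
width: 0.0414
```

```bash
python3 -m inch '[{"linear":[0,0,-0.02],"twist":0,"gripper":0},{"linear":[0,0,-0.025],"twist":0,"gripper":0},{"linear":[0,0,-0.025],"twist":0,"gripper":0},{"linear":[0,0,-0.025],"twist":0,"gripper":0.65},{"linear":[0,0,-0.025],"twist":0,"gripper":0.65},{"linear":[0,0,-0.025],"twist":0,"gripper":0.65},{"linear":[0,0,-0.025],"twist":0,"gripper":0.65},{"linear":[0,0,-0.025],"twist":0,"gripper":0.65}]'
python3 -m inch '[{"linear":[0,0,0.3],"twist":0,"gripper":0.65},{"linear":[0,0,0.6],"twist":0,"gripper":0.65},{"linear":[0,0,0.9],"twist":0,"gripper":0.65},{"linear":[0,0,0.9],"twist":0,"gripper":1},{"linear":[0,0,0.9],"twist":0,"gripper":1}]'
python3 - <<'E'
from h import *
o=robot.get_obs();s=snap('wrist','w16.png');C=cloud(s,o)
k=(abs(C[...,2]-.084)<.005)&(np.hypot(C[...,0]-.482,C[...,1]+.15)<.03)
q=C[k];print(o['tool_pos'],k.sum(),np.percentile(q[:,2],[5,50,95]),cv2.minEnclosingCircle(q[:,:2].astype(np.float32)))
E
```

```text
time: 27.43
tool_pos: [0.4809, -0.152, 0.0962]
ee_rot: [3.141, -0.0, 0.231]
wrist_force: [-0.4, -0.8, 0.3]
width: 0.0605
time: 27.85
tool_pos: [0.482, -0.1525, 0.1885]
ee_rot: [3.138, -0.004, 0.231]
wrist_force: [-0.7, -0.2, -0.9]
width: 0.0711
[ 0.48204326 -0.15247018  0.18851051] 1008 [0.08183566 0.08360785 0.08497843] ((0.4812942445278168, -0.15039768815040588), 0.020888714119791985)
```

View pics/w16.png

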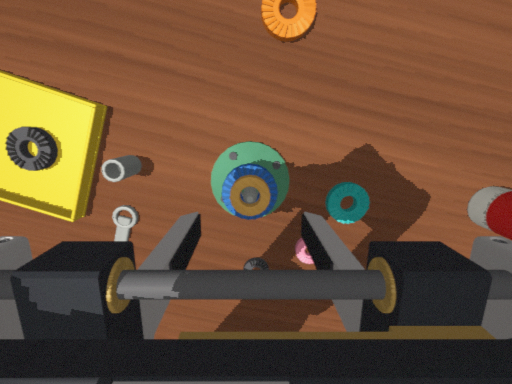

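The spacer is flat, top at 83.6 mm, centred. Next, the red collar.

```bash
python3 -m inch '[{"linear":[0.2,0.3,0],"twist":0,"gripper":1},{"linear":[0.4,0.6,0],"twist":0,"gripper":1},{"linear":[0.65,0.95,0],"twist":0,"gripper":1},{"linear":[0.65,0.95,0],"twist":0,"gripper":1}]'
python3 -m inch '[{"linear":[0.2,0.3,0],"twist":0,"gripper":1},{"linear":[0.4,0.6,0],"twist":0,"gripper":1},{"linear":[0.65,0.95,0],"twist":0,"gripper":1},{"linear":[0.65,0.95,0],"twist":0,"gripper":1}]'
python3 -m inch '[{"linear":[0.2,0.3,-0.2],"twist":0,"gripper":1},{"linear":[0.4,0.6,-0.4],"twist":0,"gripper":1},{"linear":[0.6,0.95,-0.6],"twist":0,"gripper":1},{"linear":[0.6,0.95,-0.75],"twist":0,"gripper":1},{"linear":[0.6,0.95,-0.75],"twist":0,"gripper":1},{"linear":[0.6,0.95,-0.75],"twist":0,"gripper":1},{"linear":[0.6,0.95,-0.75],"twist":0,"gripper":1}]'
python3 - <<'E'
from bench_loc import *
bl(.6725,.134,.022,.03,'w17.png')
E
```

```text
time: 28.23
tool_pos: [0.5472, -0.0516, 0.1831]
ee_rot: [-3.137, 0.002, 0.237]
wrist_force: [-0.5, 0.2, -0.1]
width: 0.094
time: 28.57
tool_pos: [0.612, 0.0434, 0.1822]
ee_rot: [-3.137, 0.003, 0.237]
wrist_force: [-1.6, 0.2, -0.0]
width: 0.094
time: 29.15
tool_pos: [0.6705, 0.1318, 0.1111]
ee_rot: [3.141, 0.001, 0.23]
wrist_force: [-0.6, -0.3, 0.6]
width: 0.0937
tcp [0.67045584 0.13182931 0.11112412] obj (0.6727282404899597, 0.13425719738006592) d 0.0390077605843544 shift/0.1 [np.float64(0.022724042206927475), np.float64(0.024278916206189882), np.float64(-0.846241227691162)]
```

View pics/w17.png

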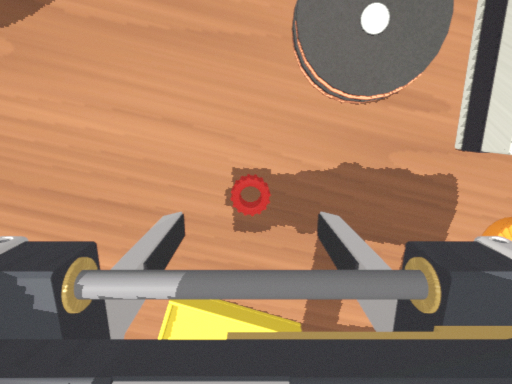

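```bash
python3 -m inch '[{"linear":[0.02,0.02,-0.2],"twist":0,"gripper":1},{"linear":[0.02,0.02,-0.5],"twist":0,"gripper":1},{"linear":[0.02,0.02,-0.75],"twist":0,"gripper":1},{"linear":[0.02,0.02,-0.84],"twist":0,"gripper":1},{"linear":[0.02,0.02,-0.84],"twist":0,"gripper":1},{"linear":[0.02,0.02,-0.84],"twist":0,"gripper":1},{"linear":[0.02,0.02,-0.84],"twist":0,"gripper":1},{"linear":[0.02,0.02,-0.84],"twist":0,"gripper":1}]'
```

```text
time: 29.87
tool_pos: [0.6746, 0.135, 0.0302]
ee_rot: [3.141, -0.005, 0.231]
wrist_force: [1.0, 0.4, 0.1]
width: 0.0938
```

```bash
python3 -m inch '[{"linear":[-0.01,0,-0.01],"twist":0,"gripper":1},{"linear":[-0.01,0,-0.01],"twist":0,"gripper":1},{"linear":[-0.01,0,-0.01],"twist":0,"gripper":1}]'
```

```text
time: 30.12
tool_pos: [0.672, 0.1352, 0.0267]
ee_rot: [3.141, -0.001, 0.231]
wrist_force: [-0.4, 0.6, -0.8]
width: 0.0938
```

```bash
python3 -m inch '[{"linear":[0.01,-0.01,0],"twist":0,"gripper":0.6},{"linear":[0.01,-0.01,0],"twist":0,"gripper":0},{"linear":[0.01,-0.01,0],"twist":0,"gripper":0},{"linear":[0.01,-0.01,0],"twist":0,"gripper":0},{"linear":[0.01,-0.01,0],"twist":0,"gripper":0},{"linear":[0.01,-0.01,0],"twist":0,"gripper":0},{"linear":[0.01,-0.01,0],"twist":0,"gripper":0},{"linear":[0.01,-0.01,0],"twist":0,"gripper":0},{"linear":[0.01,-0.01,0],"twist":0,"gripper":0}]'
python3 -m inch '[{"linear":[0,0,0.2],"twist":0,"gripper":0},{"linear":[0,0,0.4],"twist":0,"gripper":0},{"linear":[0,0,0.6],"twist":0,"gripper":0},{"linear":[0,0,0.8],"twist":0,"gripper":0},{"linear":[0,0,1],"twist":0,"gripper":0},{"linear":[0,0,1],"twist":0,"gripper":0},{"linear":[0,0,1],"twist":0,"gripper":0}]'
```

```text
time: 30.87
tool_pos: [0.6728, 0.1341, 0.026]
ee_rot: [3.141, 0.0, 0.231]
wrist_force: [0.7, -1.1, -0.1]
width: 0.0373
time: 31.45
tool_pos: [0.6736, 0.1342, 0.1274]
ee_rot: [3.141, -0.003, 0.231]
wrist_force: [-0.5, -0.1, -0.5]
width: 0.0346
```

```bash
python3 - <<'E'
from held import *
held(.022,.039,'w18.png',.026)
E
```

```text
tcp [0.67364808 0.13417923 0.12743449] n 1631 z [-0.00348115 -0.00218753 -0.00062308]
enclosing ((0.6774511933326721, 0.1350485384464264), 0.02206941694021225)
hole ((0.6764419674873352, 0.13620451092720032), 0.010976400226354599)
```

View pics/w18.png

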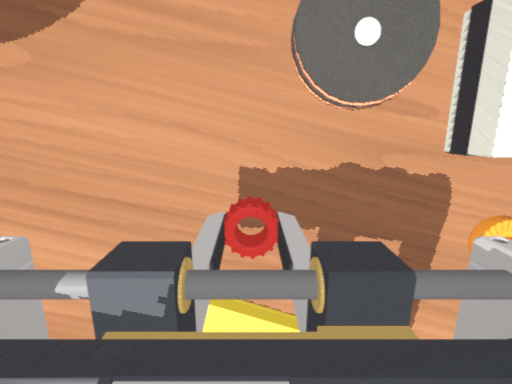

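The collar is held at (251,227) and looks level, though perhaps 2 mm lower in the jaws than at the grasp. I'll check it again over the post.

```bash
python3 -m inch '[{"linear":[-0.15,-0.2,0.2],"twist":0,"gripper":0},{"linear":[-0.3,-0.4,0.4],"twist":0,"gripper":0},{"linear":[-0.45,-0.7,0.47],"twist":0,"gripper":0},{"linear":[-0.65,-0.95,0.47],"twist":0,"gripper":0},{"linear":[-0.65,-0.95,0.47],"twist":0,"gripper":0}]'
python3 -m inch '[{"linear":[-0.2,-0.3,0],"twist":0,"gripper":0},{"linear":[-0.4,-0.6,0],"twist":0,"gripper":0},{"linear":[-0.65,-0.95,0],"twist":0,"gripper":0},{"linear":[-0.65,-0.95,0],"twist":0,"gripper":0}]'
python3 -m inch '[{"linear":[-0.2,-0.3,0],"twist":0,"gripper":0},{"linear":[-0.4,-0.6,0],"twist":0,"gripper":0},{"linear":[-0.61,-0.95,0],"twist":0,"gripper":0},{"linear":[-0.61,-0.95,0],"twist":0,"gripper":0},{"linear":[-0.61,-0.95,0],"twist":0,"gripper":0},{"linear":[-0.61,-0.95,0],"twist":0,"gripper":0},{"linear":[-0.61,-0.95,0],"twist":0,"gripper":0}]'
python3 - <<'E'
from held import *
held(.022,.039,'w19.png',.026)
E
```

```text
time: 31.92
tool_pos: [0.6043, 0.035, 0.1711]
ee_rot: [3.14, 0.006, 0.226]
wrist_force: [0.5, 1.0, -0.4]
width: 0.0344
time: 32.25
tool_pos: [0.5387, -0.0601, 0.1703]
ee_rot: [3.141, 0.007, 0.225]
wrist_force: [1.0, 0.4, -0.7]
width: 0.0343
time: 32.83
tool_pos: [0.4822, -0.1497, 0.172]
ee_rot: [-3.14, 0.001, 0.232]
wrist_force: [-0.3, 0.9, -0.6]
width: 0.0346
tcp [ 0.48221856 -0.14969136  0.17204631] n 1646 z [-0.00344754 -0.00210378 -0.00071384]
enclosing ((0.486020028591156, -0.14883239567279816), 0.022090639919042587)
hole ((0.48468586802482605, -0.1478501409292221), 0.01095858495682478)
```

View pics/w19.png

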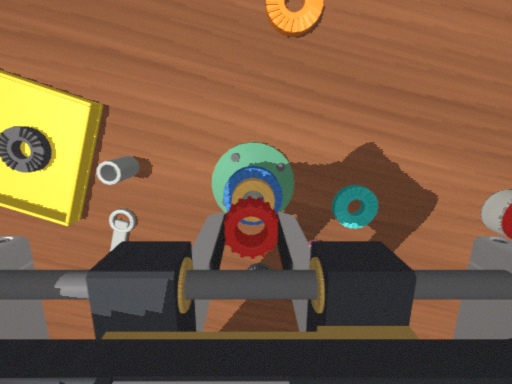

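```bash
python3 -m inch '[{"linear":[-0.01,-0.01,0],"twist":0,"gripper":0},{"linear":[-0.01,-0.01,-0.1],"twist":0,"gripper":0},{"linear":[-0.01,-0.01,-0.2],"twist":0,"gripper":0},{"linear":[-0.01,-0.01,-0.3],"twist":0,"gripper":0},{"linear":[-0.01,-0.01,-0.4],"twist":0,"gripper":0},{"linear":[-0.01,-0.01,-0.5],"twist":0,"gripper":0},{"linear":[-0.01,-0.01,-0.54],"twist":0,"gripper":0},{"linear":[-0.01,-0.01,-0.54],"twist":0,"gripper":0},{"linear":[-0.01,-0.01,-0.54],"twist":0,"gripper":0}]'
python3 - <<'E'
from held import *
held(.022,.039,'w20.png',.028)
E
```

```text
time: 33.63
tool_pos: [0.4807, -0.1519, 0.1186]
ee_rot: [-3.141, 0.001, 0.231]
wrist_force: [-0.3, -0.1, -0.0]
width: 0.0346
tcp [ 0.48068041 -0.15192762  0.11864422] n 1731 z [-0.00239064 -0.00020209  0.00098843]
enclosing ((0.48420459032058716, -0.15113288164138794), 0.022157862782478333)
hole ((0.48266682028770447, -0.1500225067138672), 0.010806504637002945)
```

View pics/w20.png

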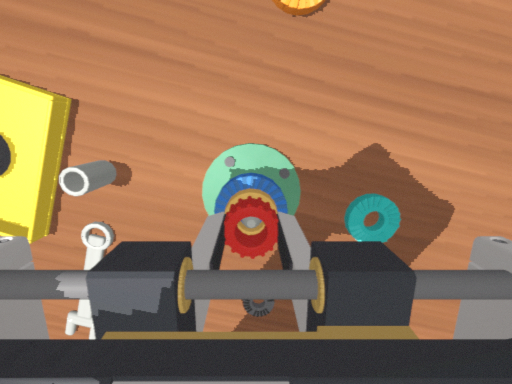

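The hole is at (0.4827,-0.1500), over the post. Lowering the last 6 mm.

```bash
python3 -m inch '[{"linear":[0,0,-0.03],"twist":0,"gripper":0},{"linear":[0,0,-0.05],"twist":0,"gripper":0},{"linear":[0,0,-0.05],"twist":0,"gripper":0},{"linear":[0,0,-0.05],"twist":0,"gripper":0},{"linear":[0,0,-0.05],"twist":0,"gripper":0}]'
```

```text
time: 34.1
tool_pos: [0.4809, -0.152, 0.1142]
ee_rot: [3.141, -0.0, 0.231]
wrist_force: [-0.4, -0.3, -0.5]
width: 0.0342
```

```bash
python3 -m inch '[{"linear":[0,0,-0.015],"twist":0,"gripper":0},{"linear":[0,0,-0.02],"twist":0,"gripper":0},{"linear":[0,0,-0.02],"twist":0,"gripper":0},{"linear":[0,0,-0.02],"twist":0,"gripper":0},{"linear":[0,0,-0.02],"twist":0,"gripper":0.6},{"linear":[0,0,-0.02],"twist":0,"gripper":0.6},{"linear":[0,0,-0.02],"twist":0,"gripper":0.6},{"linear":[0,0,-0.02],"twist":0,"gripper":0.6},{"linear":[0,0,-0.02],"twist":0,"gripper":0.6}]'
python3 -m inch '[{"linear":[0,0,0.25],"twist":0,"gripper":0.6},{"linear":[0,0,0.5],"twist":0,"gripper":0.6},{"linear":[0,0,0.8],"twist":0,"gripper":0.6},{"linear":[0,0,0.8],"twist":0,"gripper":1},{"linear":[0,0,0.8],"twist":0,"gripper":1}]'
python3 -m inch '[{"linear":[-0.3,0.3,0],"twist":0,"gripper":1},{"linear":[-0.6,0.6,0],"twist":0,"gripper":1},{"linear":[-0.8,0,0],"twist":0,"gripper":1},{"linear":[-0.8,0,0],"twist":0,"gripper":1},{"linear":[-0.8,0,0],"twist":0,"gripper":1},{"linear":[-0.8,0,0],"twist":0,"gripper":1}]'
python3 - <<'E'
from h import *
o=robot.get_obs();s=snap('wrist','w21.png');C=cloud(s,o)
k=(abs(C[...,2]-.106)<.005)&(np.hypot(C[...,0]-.482,C[...,1]+.15)<.03)
q=C[k];print(o['tool_pos'],k.sum(),np.percentile(q[:,2],[5,50,95]),cv2.minEnclosingCircle(q[:,:2].astype(np.float32)))
s=snap('scene'); a=cv2.resize(s['image'][100:310,130:370],None,fx=2.8,fy=2.8,interpolation=cv2.INTER_CUBIC)
cv2.imwrite('pics/s21.png',cv2.cvtColor(a,cv2.COLOR_RGB2BGR))
E
```

```text
time: 34.85
tool_pos: [0.4809, -0.152, 0.1121]
ee_rot: [3.141, -0.0, 0.231]
wrist_force: [0.2, -0.3, 0.1]
width: 0.056
time: 35.27
tool_pos: [0.482, -0.1524, 0.1943]
ee_rot: [3.138, -0.004, 0.231]
wrist_force: [-0.4, -0.3, -0.8]
width: 0.0664
time: 35.77
tool_pos: [0.4001, -0.1516, 0.1905]
ee_rot: [-3.139, 0.002, 0.229]
wrist_force: [-0.7, 0.4, -0.0]
width: 0.0938
[ 0.40007063 -0.15161373  0.19048299] 988 [0.10392372 0.10558412 0.10682136] ((0.4821425974369049, -0.15029285848140717), 0.019079919904470444)
```

View pics/w21.png

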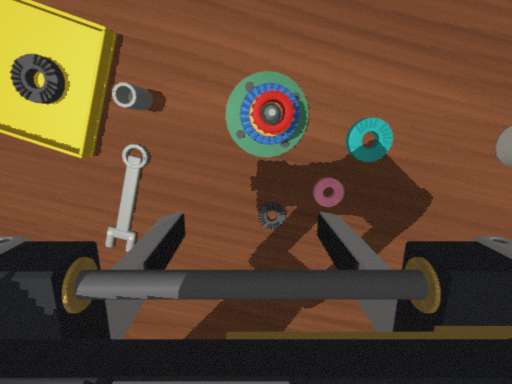

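View pics/s21.png

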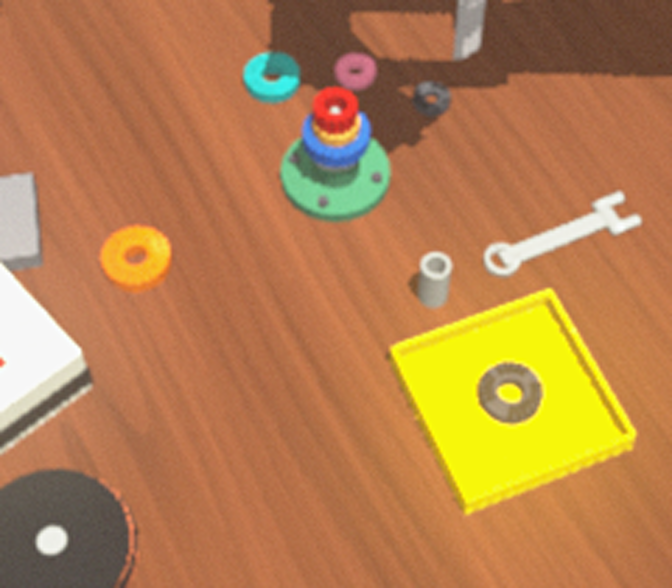

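The stack is complete, with the collar top at 105.6 mm against 106 expected. The worn disc is in the tray, the orange disc is untouched and the gripper is clear. Handing in.

```bash
python3 -c "
from bench import robot
print(robot.get_obs()['qvel'].round(3)); print(robot.close_job())"
```

```text
[ 0.005  0.002 -0.013  0.     0.002 -0.004]
the job is handed in; nothing more can be done
None
```

I took the worn disc off the spindle and put it flat in the yellow scrap tray. I then placed the flange, blue disc, spacer and collar over the post in that order, checking each lay flat before fetching the next. The job was handed in at about 36 s.

- **Heights:** the tops measured 53.6, 69.9, 83.6 and 105.6 mm, against 54, 70, 84 and 106 expected. All four were centred on the post to within about 1 mm.
- **Force:** the wrist force readings, taken at the end of each move, stayed below about 3 N.
- **Final state:** the last pictures show the orange disc where it lay, the gripper open and clear of everything, and the worn disc flat in the tray.
- **Odd readings:** the collar sat about 2 mm lower in the jaws after lifting, so I allowed for that when placing it. One depth and colour check of the worn disc in the tray found no matching pixels, so I confirmed it from the pictures instead.

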